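Send workshop air to the gauge

ROBOT

A 6-joint arm with a two-finger parallel gripper is mounted at the origin on the work surface. World frame = base frame: x ahead of the robot, y to its left, z up, the work surface at z = 0. Lengths are in m, angles in rad, forces in N, time in s.
With the tool pointing down it reaches from about 0.4 to 0.825 m from the base axis. Payload 7 kg.
Tool frame: the origin (TCP) lies at the very end of the fingers, on their centre line; the grasp point (between the pads) lies 19 mm behind it (arm.grasp_offset is the distance from the TCP to the grasp point, in m); z points along the fingers, y is the line along which they close (so a half turn about z gives the same grasp; the last joint's range is limited). The gripper opens to 88 mm and grips with 3 to 60 N. Pads are 19 mm wide; open, the fingers measure 130 mm over their backs; the gripper's body (78 mm by 193 mm) begins 47 mm behind the grasp point.
Start: joints at [1.406, 0.359, 0.012, 0, -1.224, -0.288], TCP at [0.295, 0.607, 0.227] pointing down, gripper open.
Joint ranges: [-3.07, 3.07], [-1.43, 2.12], [-1.02, 1.25], [-3.03, 1.67], [-3.05, -0], [-3.03, 3.03]. Speed limits (rad/s): [2.39, 2.39, 3.01, 3.14, 3.14, 3.14].

INTERFACE

Orientations are given as [roll, pitch, yaw] about the fixed x, y, z axes, in that order (R = Rz(yaw) Ry(pitch) Rx(roll)).
In Python, from station import get_state, cams, arm, nets gives the robot as it stands.
- The arm moves only by the shell command python3 -m creep 'ROWS' [FORCE]. ROWS is a JSON object of lists of equal length, an entry for each row: "translation": the shift along the world's x, y, z in mm, a list of three; "spin": the turn about the world's z in rad; "gripper": the opening, from 0 (shut) to 1 (fully open). In form: {"translation": [[dx, dy, dz], ...], "spin": [spin, ...], "gripper": [gripper, ...]}. A call has 1 to 8 rows; each row shifts and turns the commanded pose from where the row before left it; what a row does not reach is not made up. A row lasts 1/10 s, in which the tool goes at most 50 mm and 8.59 degrees, less where a joint would pass 70% of its speed; a pose out of reach is approached as far as the arm can. A call is refused whole if a number of a shift passes 50 or a number of a turn 0.15, either way. A call with a gripper value outside its range is refused whole. The fingers move at their own pace and stop on an object; FORCE is the grip in N (left out, the last holds). Time passes only in rows, so rows that do not move let the fingers close. It gives the time, the measured TCP pose, the force, the opening and the grip force at its end, in the units of the state.
- get_state(): the state, without advancing time (a new reading comes with each control period).
- cams.grab_frame(name): name is "side" or "top"; returns a dict with "img" (420x560x3 uint8, red, green, blue), "mtx" (3x3 intrinsics, pixels), "D" ([k1, k2, p1, p2, k3] as OpenCV has them; the pictures are not rectified), "R" (3x3) and "t" (3): a world point X has camera coordinates R X + t. Camera axes: x right, y down, z forward; pixel columns grow to the right and rows downward; lengths in m; the calibration is good to about 2 mm. A picture is of the moment at which its call begins. There is no depth.
- arm.job_done(): hands the job in; it is judged then, once.
Trained networks look in the newest picture that a camera, given by its name, has taken for a name from the list of things; names that differ only in an ending like _2 or _b are one class to them, and where a whole thing is asked for, a point or a joint stands for the part that bears it (a point fixed in the world has none). Each returns a list of dicts, best first, with "confidence" (0 to 1); they miss things now and then, are a little off and sometimes report something else, mostly with a low value. They report only what shows in the picture. A call takes as long as a camera call. They do not tell look-alikes from the thing itself.
- nets.search_frame(camera, label): "centre" ([x, y, z] in m, in world coordinates, good to about 4 mm: the middle of the surface that is visible of it).
- nets.pinpoint(camera, label): "centre" ([x, y, z] in m, in world coordinates, good to about 4 mm: a listed point, or the origin of a listed thing).
The state is a dict: "t": time; "q": joint angles; "qd": joint speeds; "joint_efforts": joint torques, N m; "eef_pos": TCP position; "ee_rot": TCP orientation; "force": force on the tool from outside, world axes, zero at the start; "moment": the same for the moment, N m; "width": finger opening in m; "gripper_force": force on a finger pad.
Only numpy, scipy, OpenCV 4.12 (cv2) and the standard library are available. Lean on these libraries where they do the work, as an engineer would, in place of code of your own. Each camera call takes 0.05 s, during which the arm holds its last target. There are 200 camera calls.

TASK

On the bench air manifold, push the selector's arm round with a fingertip until its pointed end points straight at the round pressure gauge. Only then push the supply valve's lever fully open, so that it lies along the inlet pipe against its stop, leaving the selector on the gauge. Push gently without gripping anything, do not press on the gauge or the other fittings, and leave the loose things where they are.

Things in the scene. Friction and masses are not known exactly. Their poses are not given: they have to be found in the camera images.
- station: Compressed-air manifold fixed to the bench, z up. Origin on the bench under the selector's axis (round housing 88 mm across, 49 mm high, on a 130 mm square plate). Four level branch pipes (top 35 mm up) run to four fittings 150 mm from the axis, about 50 and 100 degrees either side of +x. The inlet pipe (top 41 mm up) runs along -x: supply valve at 170 mm, end post 50 mm high at 340 mm.
- selector_arm: Dark steel pointer arm on the selector, turning about z at its origin, 50 mm above the bench. Its +x runs to the pointed end (105 mm); a round tail reaches 48 mm the other way. 16 mm wide, its sides 58 to 78 mm above the bench. It turns either way past all fittings, with no notch or stop there, and stays where left (2 N at 75 mm moves it). Starts within 25 degrees of the station's +x.
- selector_hub (a point): Point on the selector arm's vertical turning axis, 68 mm above the bench; the hub is 42 mm across, its top 81 mm above the bench.
- selector_tip (a point): The selector arm's pointed end, 105 mm from its axis, 68 mm above the bench.
- selector_aim (a point): Imaginary point straight ahead of the selector arm's pointed end, 150 mm from its axis (the radius of the fittings), 68 mm above the bench.
- gauge: Pressure gauge: a flat steel disc 63 mm across and 26 mm thick with a white dial face looking up, top 77 mm above the bench, on a brass foot 34 mm across. Stands fixed on one of the four branch ends. Origin under its centre.
- coupling: Slim steel hose coupling, 26 mm across with a 14 mm spigot, 86 mm high, on the same brass foot (34 mm across, 42 mm high). Fixed on another branch. Origin under its centre.
- filter_bowl: Round-topped aluminium filter bowl, 42 mm across, 94 mm high, on the same foot. Fixed on another branch. Origin under its centre.
- plug: Closed branch: the brass foot with a 20 mm square steel plug, 56 mm high in all. Fixed. Origin under its centre.
- supply_lever: Flat handle of the supply ball valve, turning about z at its origin (55 mm above the bench, over the inlet pipe). It points along its own -y, 120 mm long; the outer 75 mm is a grey sleeve 22 mm wide, 61 to 79 mm above the bench. Shut, it lies square across the pipe along the station's -y, roughly towards the robot. Stays where it is left; 2 N at 75 mm radius moves it.
- lever_hub (a point): Point on the supply lever's vertical turning axis, 70 mm above the bench. The lever opens clockwise seen from above, a quarter turn, to a firm stop where it lies along the inlet pipe pointing away from the selector. It may start up to 12 degrees open.
- lever_tip (a point): Outer end of the supply lever, 120 mm from its axis, 70 mm above the bench. Fully open its y in the station's frame is 0, shut -120 mm.
- jar: Loose jar 52 mm across, 75 mm high, beside the supply valve, on the side away from the lever. Bystander. Origin under its centre.
- nipple: Loose brass pipe nipple standing upright, 28 mm across, 45 mm high, between valve and selector. Bystander. Origin under its centre.
- tape: Loose plain grey ring lying flat, 90 mm across, 24 mm high, to the right of the fittings. Bystander.
- spray_can: Loose spray can 65 mm across, 190 mm high, at the back left. Bystander.
- spanner: Loose spanner lying at the left. Bystander.
- screwdriver: Loose screwdriver lying at the right. Bystander.
- tin: Loose open tin 90 mm across, 90 mm high, at the back right. Bystander.
Mind the look-alikes: they are no part of the job. Leave any black or turquoise look-alike of the gauge alone.

How it is judged:
By the outcome, as a careful person would: the job done as asked, in the order asked, and still so for the second after the job is handed in, with the robot touching nothing.
It also fails if it takes over 58 s, if anything falls off the work surface, if the arm or the gripper's body presses on something with over 40 N, if the wrist force passes 120 N, or if a joint passes its speed limit or range.

## Working session

There is one attempt and no reset: what is moved stays moved. The work goes in short steps, Python scripts to look and compute and a shell command to move; the robot and the scene stay as the last step left them, time stands still between calls to the robot, and variables do not carry over. Pictures are saved under pics/ and viewed, at most 10 in all, crops included, and the job is handed in when it is done.

```bash
mkdir -p pics; cat > look.py <<'E'
import cv2,sys
from station import cams,nets,get_state
def snap(c,n):
    f=cams.grab_frame(c); cv2.imwrite(f'pics/{n}.png',f['img'][:,:,::-1]); return f
E
python3 - <<'E'
from look import *
import numpy as np
for c in ('top','side'):
    snap(c,c+'1')
    for l in ['selector_hub','selector_tip','lever_hub','lever_tip','gauge','coupling','filter_bowl','plug','station','jar','nipple']:
        print(c,l,[(np.round(d['centre'],3).tolist(),round(d['confidence'],2)) for d in nets.pinpoint(c,l)][:3])
s=get_state();print(s['t'],s['eef_pos'],s['ee_rot'],s['width'])
E
```

```text
top selector_hub [([0.558, -0.075, 0.064], 0.95)]
top selector_tip [([0.498, -0.159, 0.069], 0.82), ([0.511, 0.15, 0.073], 0.32)]
top lever_hub [([0.616, 0.091, 0.067], 0.83), ([0.502, -0.158, 0.067], 0.54), ([0.631, -0.2, 0.001], 0.49)]
top lever_tip [([0.509, 0.151, 0.072], 0.64), ([0.396, -0.241, -0.001], 0.55)]
top gauge [([0.467, -0.347, -0.003], 0.9), ([0.517, -0.243, -0.001], 0.89), ([0.277, -0.234, -0.001], 0.86)]
top coupling [([0.711, -0.097, 0.002], 0.59), ([0.512, 0.148, 0.071], 0.36)]
top filter_bowl [([0.425, 0.002, -0.001], 0.66), ([0.673, -0.349, -0.002], 0.66), ([0.712, -0.097, -0.001], 0.2)]
top plug [([0.633, -0.199, -0.004], 0.64)]
top station [([0.562, -0.07, 0.002], 0.67), ([0.675, -0.352, -0.0], 0.2)]
top jar [([0.714, 0.068, 0.002], 0.69)]
top nipple [([0.675, -0.018, -0.002], 0.45)]
side selector_hub [([0.556, -0.065, 0.066], 0.75)]
side selector_tip [([0.501, -0.156, 0.068], 0.78)]
side lever_hub [([0.429, 0.005, -0.005], 0.74), ([0.616, 0.092, 0.067], 0.62)]
side lever_tip [([0.511, 0.151, 0.068], 0.75)]
side gauge [([0.281, -0.237, 0.002], 0.96), ([0.512, -0.242, 0.001], 0.77), ([0.471, -0.347, -0.003], 0.73)]
side coupling [([0.704, -0.092, -0.001], 0.62), ([0.428, 0.007, -0.003], 0.45)]
side filter_bowl [([0.614, 0.09, 0.053], 0.72), ([0.429, 0.006, -0.001], 0.65)]
side plug [([0.638, -0.207, 0.002], 0.59)]
side station [([0.556, -0.066, 0.0], 0.9)]
side jar [([0.711, 0.06, -0.001], 0.69), ([0.674, -0.018, -0.001], 0.52), ([0.615, 0.091, 0.067], 0.15)]
side nipple [([0.673, -0.019, 0.0], 0.47)]
1.2 [0.295336   0.60694984 0.22657261] [-3.14157110e+00  6.52735169e-06 -4.52799152e-01] 0.08756930020775973
```

View pics/top1.png

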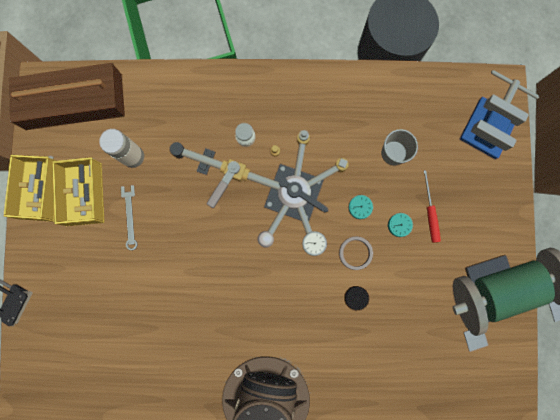

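View pics/side1.png

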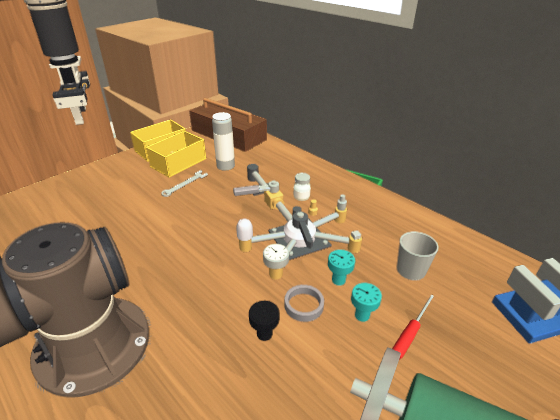

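The top view shows the hub at (295,190) and the selector's tip at about (326,210). The white gauge is at (314,243), on the −50° branch, and the lever tip is at (213,204). The nets reported only the turquoise and black look-alikes as "gauge", so I'll measure the white dial from pixels.

```bash
cat >> look.py <<'E'
import numpy as np
def ray(f,uv,z):
    p=cv2.undistortPoints(np.array([[uv]],float),f['mtx'],f['D'])[0,0]
    R=f['R'];C=-R.T@f['t'];d=R.T@np.array([p[0],p[1],1]);return C+d*(z-C[2])/d[2]
def proj(f,X):
    return cv2.projectPoints(np.array([X],float),cv2.Rodrigues(f['R'])[0],f['t'],f['mtx'],f['D'])[0].ravel()
def dial(f):  # white dial top at z=.077 near (314,243)
    h=f['img'].min(2); m=np.zeros_like(h); m[228:260,298:332]=(h[228:260,298:332]>170)
    n,l,s,c=cv2.connectedComponentsWithStats(m); i=1+s[1:,4].argmax()
    pts=cv2.findContours((l==i).astype('u1'),0,1)[0][0]; (cc,r)=cv2.minEnclosingCircle(pts)
    return cc,r,s[i],ray(f,cc,.077)
def crop(f,n,x0,y0,w,h,k): cv2.imwrite(f'pics/{n}.png',cv2.resize(f['img'][y0:y0+h,x0:x0+w,::-1],None,fx=k,fy=k,interpolation=2))
E
python3 - <<'E'
from look import *
f=snap('top','top2'); print(dial(f))
crop(f,'c1',200,120,160,140,5) if 0 else crop(f,'c1',200,140,160,120,5)
print('C',-f['R'].T@f['t'], ray(f,(295,190),.081))
for X in [(.558,-.072,.081),(.616,.091,.07),(.633,-.2,.056),(.708,-.095,.086)]: print(proj(f,X))
E
```

```text
((314.3333435058594, 243.0), 11.08060359954834, array([304, 233,  22,  22, 357], dtype=int32), array([ 0.41639527, -0.12341553,  0.077     ]))
C [ 0.36037976 -0.04188203  1.38961868] [ 0.55300925 -0.07248495  0.081     ]
[294.82748689 188.09475922]
[233.02538423 166.35505864]
[342.84041341 162.16453666]
[304.04121694 131.38497896]
```

View pics/c1.png

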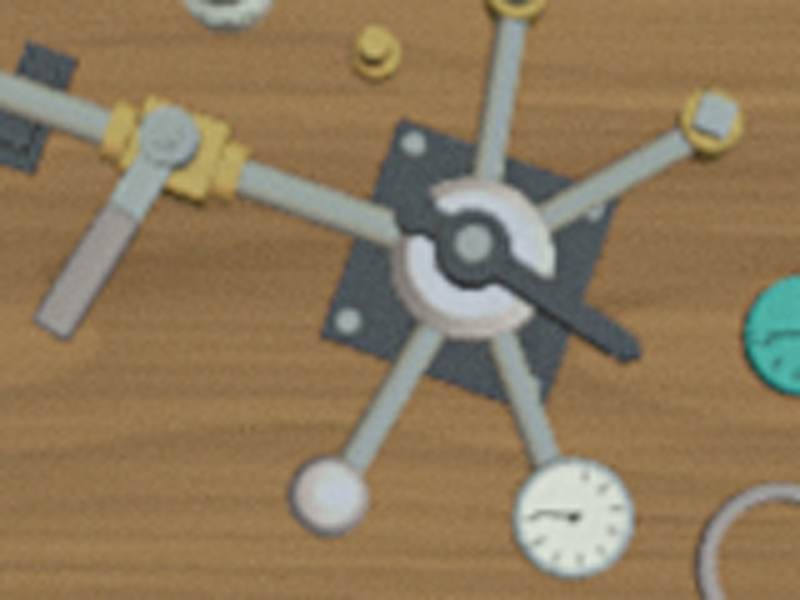

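The crop shows the hub centre at about (294.5,188.2), the gauge dial at (314.3,243) and the pointer tip at about (327,210). The lever hub is at (233.7,167) and its sleeve end at (211,205).

```bash
python3 - <<'E'
from look import *
f=cams.grab_frame('top')
h=ray(f,(294.5,188.2),.081);g=dial(f)[3];t=ray(f,(327,210),.072);l=ray(f,(233.7,167),.08);lt=ray(f,(211,205),.075)
a=lambda v:np.degrees(np.arctan2(v[1],v[0]))
print(h,g,t,l,lt)
print('gauge',np.hypot(*(g-h)[:2]),a(g-h),'arm',np.hypot(*(t-h)[:2]),a(t-h),'inlet',np.hypot(*(l-h)[:2]),a(l-h),'lever',np.hypot(*(lt-l)[:2]),a(lt-l))
th=np.radians(a(t-h)); 
E
```

```text
[ 0.55771511 -0.07115235  0.081     ] [ 0.41630565 -0.12314138  0.077     ] [ 0.50267758 -0.1563313   0.072     ] [0.61236186 0.08818458 0.08      ] [0.51227132 0.14581092 0.075     ]
gauge 0.15066350824254207 -159.81410665309346 arm 0.10141293806681423 -122.86812265647511 inlet 0.16844739592566416 71.06990537747959 lever 0.11549419632772759 150.06915211362553
```

```bash
python3 -m creep '{"translation":[[14,-42,0],[14,-42,0],[14,-42,0],[14,-42,0],[14,-42,0],[14,-42,0],[14,-42,0],[14,-42,0]],"spin":[0,0,0,0,0,0,0,0],"gripper":[0,0,0,0,0,0,0,0]}' 10
python3 -m creep '{"translation":[[14,-42,0],[14,-42,0],[14,-42,0],[14,-42,0],[14,-42,0],[14,-42,0],[14,-42,0],[14,-42,0]],"spin":[0,0,0,0,0,0,0,0],"gripper":[0,0,0,0,0,0,0,0]}'
python3 -m creep '{"translation":[[14,-42,0],[14,-42,0],[0,0,0]],"spin":[0,0,0],"gripper":[0,0,0]}'
```

```text
t: 2.1
eef_pos: [0.4076, 0.2693, 0.2269]
ee_rot: [-3.141, -0.0, -0.452]
force: [1.4, 0.2, 0.0]
width: 0.0292
gripper_force: 0.0
t: 2.9
eef_pos: [0.5197, -0.0669, 0.227]
ee_rot: [-3.141, -0.001, -0.453]
force: [0.5, 1.2, -0.2]
width: 0.0001
gripper_force: 0.0
t: 3.2
eef_pos: [0.5481, -0.1533, 0.226]
ee_rot: [3.14, 0.0, -0.457]
force: [-0.4, -0.0, -0.8]
width: 0.0004
gripper_force: 0.0
```

```bash
python3 -m creep '{"translation":[[-2,2,-40],[0,0,-40],[0,0,-40],[0,0,-30],[0,0,-14],[0,0,0]],"spin":[-0.12,0,0,0,0,0],"gripper":[0,0,0,0,0,0]}'
python3 - <<'E'
from look import *
f=snap('top','top3'); crop(f,'c2',200,140,160,120,5); g=snap('side','s3'); crop(g,'c3',220,180,160,120,5)
E
```

```text
t: 3.8
eef_pos: [0.5436, -0.1468, 0.0604]
ee_rot: [3.139, 0.004, -0.573]
force: [-0.6, -0.2, 1.0]
width: 0.0004
gripper_force: 0.0
```

View pics/c3.png

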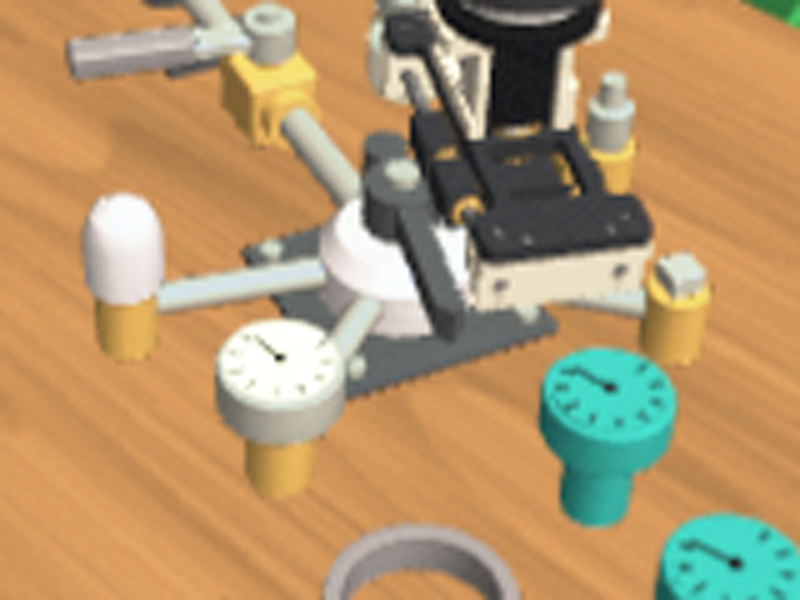

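The selector arm runs from the hub at (400,190) to its tip at (450,325), with the closed fingers' block just right of it at (470–650,210–300), not touching. I'll check which way the block's long side lies.

```bash
python3 - <<'E'
from look import *
f=cams.grab_frame('side'); s=get_state(); p=s['eef_pos'];y=s['ee_rot'][2]
c=lambda X:((proj(f,X)-[220,180])*5).round()
tx=np.array([np.cos(y),np.sin(y),0]);ty=np.array([np.sin(y),-np.cos(y),0])
print('tcp',c(p),'x+',c(p+.01*tx),'x-',c(p-.01*tx),'y+',c(p+.021*ty),'y-',c(p-.021*ty),'up',c(p+[0,0,.03]),p)
E
```

```text
tcp [494. 281.] x+ [513. 279.] x- [475. 284.] y+ [506. 308.] y- [483. 255.] up [498. 235.] [ 0.54613803 -0.14689921  0.06365724]
```

View pics/c2.png

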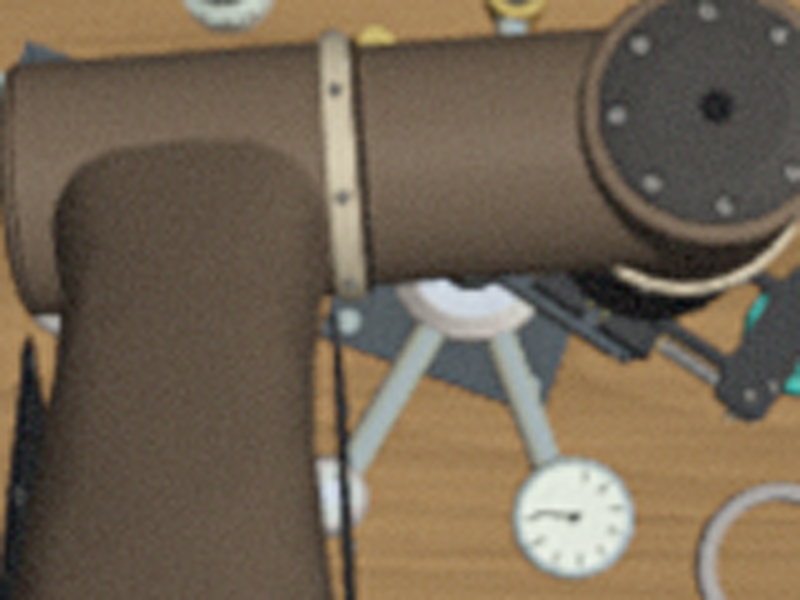

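The big block is the gripper body above z = 0.12, matching its projected end. The top view is blocked by the robot arm. The finger is about 31 mm from the arm's centreline at 70 mm radius, so I'll push along the arc to about −144° first.

```bash
python3 -m creep '{"translation":[[-6,4,0],[-5,3,0],[-4,2,0],[-4,2,0],[-4,2,0],[-4,2,0],[-4,3,0],[-3,2,0]],"spin":[0,0,-0.06,-0.06,-0.06,-0.06,-0.06,-0.06],"gripper":[0,0,0,0,0,0,0,0]}'
python3 - <<'E'
from look import *
import time
f=snap('side','s4');s=get_state();p=np.array(s['eef_pos']);print(p,s['ee_rot'][2],s['force'])
for l in ['selector_hub','selector_tip']: print(l,[(np.round(d['centre'],4),round(d['confidence'],2)) for d in nets.pinpoint('side',l)])
h=np.array([.5577,-.0712]);th=np.radians(-144);v=p[:2]-h;print(v@[np.cos(th),np.sin(th)],v@[-np.sin(th),np.cos(th)])
E
```

```text
t: 4.75
eef_pos: [0.5115, -0.127, 0.0636]
ee_rot: [-3.14, -0.002, -0.935]
force: [2.2, -2.1, -1.3]
width: 0.0007
gripper_force: 1.5
[ 0.5112395  -0.12672906  0.06358227] -0.9385990150253571 [ 0.8930875  -1.20534729 -0.54899629]
selector_hub []
selector_tip [(array([ 0.4745, -0.1334,  0.07  ]), 0.43), (array([ 0.4389, -0.157 ,  0.0692]), 0.32)]
0.0702264923965403 0.01761515563940883
```

```bash
python3 -m creep '{"translation":[[-3,3,0],[-3,3,0],[-3,3,0],[-2,3,0],[0,0,0]],"spin":[-0.06,-0.06,-0.06,-0.05,0],"gripper":[0,0,0,0,0]}'
python3 - <<'E'
from look import *
f=snap('side','s5');s=get_state();p=np.array(s['eef_pos']);print(p,s['ee_rot'][2],s['force'])
h=np.array([.5577,-.0712])
for d in nets.pinpoint('side','selector_tip'): v=d['centre'][:2]-h;print(np.round(d['centre'],4),d['confidence'],np.hypot(*v),np.degrees(np.arctan2(v[1],v[0])))
v=p[:2]-h;print(v, np.hypot(*v),np.degrees(np.arctan2(v[1],v[0])))
crop(f,'c5',220,190,160,120,5)
E
```

```text
t: 5.4
eef_pos: [0.5002, -0.115, 0.063]
ee_rot: [-3.141, -0.0, -1.162]
force: [0.4, -1.1, 0.9]
width: 0.0007
gripper_force: 0.5
[ 0.5003347  -0.11497959  0.06290652] -1.1601836221827424 [ 1.21496668 -0.74295164  0.45242228]
[ 0.4665 -0.1058  0.0713] 0.41 0.09754281111388984 -159.22395766809433
[-0.0573653  -0.04377959] 0.07216252735424314 -142.650137544375
```

View pics/c5.png

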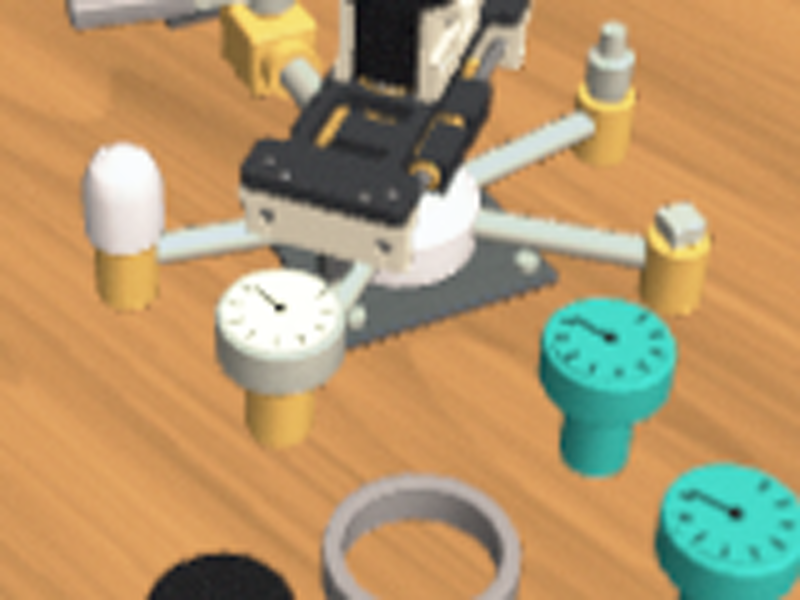

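The gripper body (250–410,140–260) hides the pointer. The gauge is clear at (280,310). I'll back off, lift and swing left to look.

```bash
python3 -m creep '{"translation":[[3,-7,0],[3,-7,0],[0,0,40],[0,0,40],[0,0,40],[-10,45,10],[-10,45,0],[-10,45,0]],"spin":[0,0,0,0,0,0.12,0.12,0.12],"gripper":[0,0,0,0,0,0,0,0]}'
python3 -m creep '{"translation":[[-10,45,0],[-10,45,0],[-10,45,0],[-10,45,0],[0,45,0],[0,45,0],[0,45,0],[0,0,0]],"spin":[0.12,0.12,0,0,0,0,0,0],"gripper":[0,0,0,0,0,0,0,0]}'
python3 - <<'E'
from look import *
h=np.array([.5577,-.0712])
f=snap('top','top6'); crop(f,'c6',200,140,160,120,5);print(dial(f)[3])
for c in ('top','side'):
  if c=='side': snap('side','s6')
  for l in ['selector_hub','selector_tip','selector_aim','gauge']:
    for d in nets.pinpoint(c,l): v=d['centre'][:2]-h;print(c,l,np.round(d['centre'],4),round(d['confidence'],2),np.hypot(*v).round(4),np.degrees(np.arctan2(v[1],v[0])))
E
```

```text
t: 6.3
eef_pos: [0.4763, 0.0066, 0.1932]
ee_rot: [-3.14, -0.0, -0.799]
force: [0.7, 0.7, -0.1]
width: 0.0006
gripper_force: 0.0
t: 7.1
eef_pos: [0.437, 0.3253, 0.1919]
ee_rot: [-3.141, -0.0, -0.559]
force: [-0.7, -0.1, -0.3]
width: 0.0001
gripper_force: 0.0
[ 0.41639527 -0.12341553  0.077     ]
top selector_hub [ 0.5565 -0.0709  0.0638] 0.9 0.0012 165.96375653207352
top selector_hub [0.6626 0.3849 0.0019] 0.67 0.468 77.04759341597568
top gauge [ 4.683e-01 -3.486e-01 -4.000e-04] 0.97 0.2915 -107.86300474434351
top gauge [ 0.276  -0.2353 -0.0007] 0.92 0.326 -149.77771942086042
top gauge [ 0.5178 -0.2436  0.0014] 0.87 0.177 -103.03101971355879
top gauge [ 0.4168 -0.1243 -0.0034] 0.77 0.1506 -159.35042891169394
side selector_hub [ 0.5534 -0.0665  0.0657] 0.77 0.0064 132.45519562018674
side selector_hub [ 0.4841  0.382  -0.0022] 0.71 0.4591 99.22434339810462
side selector_tip [ 0.4612 -0.1063  0.0704] 0.68 0.1027 -160.0121263777272
side selector_aim [ 0.4183 -0.1275  0.071 ] 0.82 0.1503 -158.00751092969927
side gauge [ 0.4728 -0.3465  0.0017] 0.83 0.2881 -107.13928362755635
side gauge [ 0.5117 -0.242   0.0014] 0.76 0.1769 -105.0733001003151
side gauge [ 2.814e-01 -2.358e-01  2.000e-04] 0.74 0.3216 -149.21650475079946
side gauge [ 0.4189 -0.1236  0.0024] 0.68 0.1484 -159.31739441301735
side gauge [6.584e-01 3.882e-01 3.000e-04] 0.49 0.4703 77.63636647439837
```

View pics/c6.png

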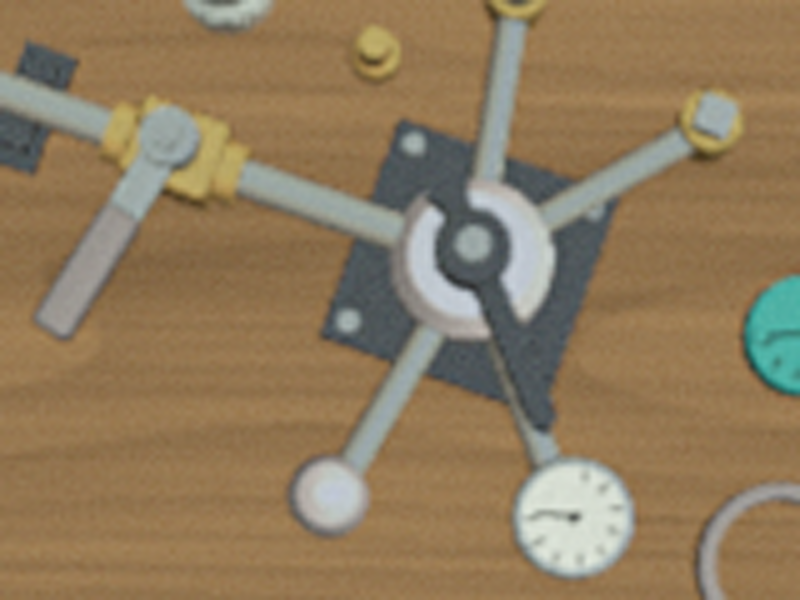

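The pointer now runs from the hub (474,243) to its tip at about (543,429). The gauge dial is at (574,517), so the two are nearly in line. Next, a finer angle.

```bash
python3 - <<'E'
from look import *
f=cams.grab_frame('top'); im=f['img'].astype(int)
h=ray(f,(294.5,188.2),.081)[:2]; g=dial(f)[3][:2]
# pointer template: project model arm at angle, score mean darkness inside vs outside strip
K=6
gray=cv2.resize(f['img'],None,fx=K,fy=K,interpolation=cv2.INTER_CUBIC).mean(2)
def samp(a,r,o,z):
    a=np.radians(a);X=np.array([h[0]+r*np.cos(a)-o*np.sin(a),h[1]+r*np.sin(a)+o*np.cos(a),z]);u=(proj(f,X)+.5)*K-.5
    return gray[int(round(u[1])),int(round(u[0]))]
for z in (.072,.078):
  sc=[]
  for a in np.arange(-168,-148,.5):
    i=np.mean([samp(a,r,o,z) for r in np.arange(.026,.096,.004) for o in (-.006,-.003,0,.003,.006)])
    sc.append((i,a))
  sc.sort(); print(z,[(round(i,1),a) for i,a in sc[:8]])
  # profile across arm at radii
  for r in (.03,.036,.09,.096): print(r,[int(samp(-159.8,r,o/1000,z)) for o in range(-16,17,2)])
print(h,g,np.degrees(np.arctan2(*(g-h)[::-1])))
for tz in (.072,.078):
    t=ray(f,(200+543/5-.4,140+429/5-.4),tz)[:2];print(t,np.hypot(*(t-h)),np.degrees(np.arctan2(*(t-h)[::-1])))
E
```

```text
0.072 [(np.float64(83.9), np.float64(-159.0)), (np.float64(84.1), np.float64(-159.5)), (np.float64(84.3), np.float64(-158.5)), (np.float64(84.5), np.float64(-160.0)), (np.float64(84.9), np.float64(-160.5)), (np.float64(85.0), np.float64(-158.0)), (np.float64(85.8), np.float64(-161.0)), (np.float64(86.0), np.float64(-157.5))]
0.03 [204, 205, 206, 192, 137, 80, 81, 88, 85, 81, 80, 95, 145, 180, 199, 202, 199]
0.036 [177, 182, 188, 169, 110, 73, 71, 84, 87, 83, 78, 102, 143, 186, 198, 195, 194]
0.09 [118, 112, 100, 106, 116, 102, 74, 76, 85, 87, 85, 82, 86, 98, 109, 114, 111]
0.096 [114, 111, 101, 104, 124, 129, 102, 79, 80, 87, 86, 84, 84, 98, 112, 116, 114]
0.078 [(np.float64(84.1), np.float64(-159.5)), (np.float64(84.3), np.float64(-159.0)), (np.float64(84.4), np.float64(-160.0)), (np.float64(84.7), np.float64(-160.5)), (np.float64(85.1), np.float64(-158.5)), (np.float64(85.4), np.float64(-161.0)), (np.float64(86.1), np.float64(-161.5)), (np.float64(86.2), np.float64(-158.0))]
0.03 [203, 205, 203, 189, 132, 70, 83, 87, 84, 83, 80, 105, 153, 192, 201, 201, 199]
0.036 [181, 187, 190, 157, 106, 72, 76, 86, 87, 81, 80, 114, 163, 189, 198, 194, 193]
0.09 [117, 111, 97, 107, 113, 90, 74, 79, 86, 87, 84, 83, 91, 102, 112, 113, 110]
0.096 [112, 109, 100, 109, 124, 117, 93, 79, 82, 87, 85, 84, 86, 101, 113, 115, 113]
[ 0.55771511 -0.07115235] [ 0.41639527 -0.12341553] -159.70450140018175
[ 0.4620276  -0.10762365] 0.10240241375871098 -159.13565219168038
[ 0.46156473 -0.10732428] 0.10272927331221547 -159.38361642490403
```

Pointer is at about −159.2° and the gauge at about −159.6°, so they line up to within a degree. Next is the lever. First I'll check the wrist range.

```bash
python3 -m creep '{"translation":[[0,0,0],[0,0,0]],"spin":[0.1,0.1],"gripper":[0,0]}'; python3 -c "
from station import get_state
s=get_state();print(s['q'],s['ee_rot'],s['eef_pos'])"
```

```text
t: 7.85
eef_pos: [0.4364, 0.3207, 0.1927]
ee_rot: [-3.141, -0.0, -0.359]
force: [-0.7, -0.1, 0.5]
width: 0.0003
gripper_force: 0.0
[ 9.95831446e-01  1.65370589e-01 -3.32557027e-01 -6.63749965e-06
 -1.07259993e+00  2.15856532e-01] [-3.14132886e+00 -5.18732196e-05 -3.59111526e-01] [0.43636482 0.32071135 0.19273246]
```

```bash
python3 -m creep '{"translation":[[14,-36,0],[14,-36,0],[14,-36,0],[15,-36,0],[15,-37,0],[15,-37,0],[0,0,0],[0,0,0]],"spin":[0.14,0.14,0.14,0.14,0.14,0.14,0.14,0.14],"gripper":[0,0,0,0,0,0,0,0]}'
python3 -m creep '{"translation":[[0,0,0],[0,0,0],[0,0,-30],[0,0,-40],[0,0,-40],[0,0,-18],[0,0,0]],"spin":[0.14,0.14,0,0,0,0,0],"gripper":[0,0,0,0,0,0,0]}'
python3 - <<'E'
from look import *
s=get_state();p=np.array(s['eef_pos'])[:2];L=np.array([.613,.0893]);th=np.radians(150);v=p-L
print(p,s['eef_pos'][2],s['ee_rot'],s['force'],'r',v@[np.cos(th),np.sin(th)],'d',v@[-np.sin(th),np.cos(th)])
# arc waypoints (mm) at r=85,d=22
o=None
for a in (150,140,130,120,110,100,90,80,75,71):
    t=np.radians(a);q=L+.085*np.array([np.cos(t),np.sin(t)])+.022*np.array([-np.sin(t),np.cos(t)]);print(a,q.round(4),None if o is None else ((q-o)*1000).round(1));o=q
E
```

```text
t: 8.65
eef_pos: [0.5236, 0.1013, 0.1926]
ee_rot: [3.142, -0.0, 0.76]
force: [-0.4, 0.7, -0.4]
width: 0.0002
gripper_force: 0.0
t: 9.35
eef_pos: [0.5214, 0.1018, 0.062]
ee_rot: [-3.139, 0.005, 1.037]
force: [-0.2, 0.2, 0.4]
width: 0.0005
gripper_force: 0.0
[0.52141196 0.10175942] 0.061964497306824656 [-3.13875476  0.00468365  1.0365598 ] [-0.19332588  0.19002905  0.37796806] r 0.0855472802780428 d 0.03500385126424088
150 [0.5284 0.1127] None
140 [0.5337 0.1271] [ 5.4 14.3]
130 [0.5415 0.1403] [ 7.8 13.2]
120 [0.5514 0.1519] [ 9.9 11.6]
110 [0.5633 0.1616] [11.8  9.7]
100 [0.5766 0.1692] [13.3  7.5]
90 [0.591  0.1743] [14.4  5.1]
80 [0.6061 0.1768] [15.1  2.5]
75 [0.6137 0.1771] [7.7 0.3]
71 [0.6199 0.1768] [ 6.1 -0.3]
```

```bash
python3 -m creep '{"translation":[[4,6,0],[3,5,0],[3,7,0],[3,7,0],[4,7,0],[4,6,0],[5,6,0],[5,6,0]],"spin":[0,0,-0.09,-0.09,-0.09,-0.09,-0.09,-0.09],"gripper":[0,0,0,0,0,0,0,0]}'
python3 -m creep '{"translation":[[6,5,0],[6,5,0],[7,4,0],[6,4,0],[7,3,0],[7,2,0]],"spin":[-0.09,-0.09,-0.09,-0.09,-0.09,-0.09],"gripper":[0,0,0,0,0,0]}'
python3 -c "
from look import *
snap('side','s7')
for l in ('lever_tip','selector_tip'): print(l,nets.pinpoint('side',l))"
```

```text
t: 10.15
eef_pos: [0.555, 0.1537, 0.0661]
ee_rot: [3.142, -0.001, 0.494]
force: [-1.2, -2.4, -0.1]
width: 0.0004
gripper_force: 0.9
t: 10.75
eef_pos: [0.5939, 0.1767, 0.0661]
ee_rot: [-3.141, -0.001, -0.046]
force: [-1.4, -0.3, -0.6]
width: 0.0009
gripper_force: 0.9
lever_tip [{'centre': [0.4832, 0.3826, -0.0054], 'confidence': 0.7}, {'centre': [0.6158, 0.2109, 0.0713], 'confidence': 0.67}]
selector_tip [{'centre': [0.4628, -0.1073, 0.0687], 'confidence': 0.6}, {'centre': [0.4218, -0.1292, 0.0691], 'confidence': 0.28}]
```

```bash
python3 -m creep '{"translation":[[7,1,0],[7,1,0],[5,0,0],[3,0,0]],"spin":[-0.09,-0.09,-0.07,-0.04],"gripper":[0,0,0,0]}'
python3 -m creep '{"translation":[[2,0,0],[2,0,0]],"spin":[0,0],"gripper":[0,0]}'
python3 -m creep '{"translation":[[2,0,0],[0,0,0]],"spin":[0,0],"gripper":[0,0]}'
```

```text
t: 11.3
eef_pos: [0.6158, 0.1789, 0.0655]
ee_rot: [-3.14, -0.001, -0.332]
force: [-1.3, 1.5, -1.0]
width: 0.0005
gripper_force: 0.9
t: 11.5
eef_pos: [0.6194, 0.1782, 0.0652]
ee_rot: [-3.141, -0.0, -0.33]
force: [-2.4, -0.6, 1.4]
width: 0.0006
gripper_force: 0.8
t: 11.7
eef_pos: [0.6215, 0.1779, 0.0647]
ee_rot: [-3.141, -0.0, -0.332]
force: [-0.8, 0.5, -0.1]
width: 0.0006
gripper_force: 0.1
```

Not at the stop yet, so I'll nudge in 1–2 mm steps while watching the force.

```bash
python3 -m creep '{"translation":[[2,-1,0],[0,0,0]],"spin":[0,0],"gripper":[0,0]}'
python3 -m creep '{"translation":[[2,-1,0],[0,0,0]],"spin":[0,0],"gripper":[0,0]}'
python3 -c "
from look import *
snap('side','s8');L=np.array([.613,.0893])
for l in ('lever_tip',): 
  for d in nets.pinpoint('side',l): v=d['centre'][:2]-L;print(d,np.hypot(*v),np.degrees(np.arctan2(v[1],v[0])))"
```

```text
t: 11.9
eef_pos: [0.6225, 0.1775, 0.0646]
ee_rot: [-3.141, 0.001, -0.333]
force: [-6.4, 4.3, 4.4]
width: 0.0004
gripper_force: 3.6
t: 12.1
eef_pos: [0.6226, 0.1774, 0.0645]
ee_rot: [-3.142, 0.004, -0.333]
force: [-14.9, 10.1, 8.7]
width: 0.0007
gripper_force: 8.6
```

The force rises to about 18 N with no more motion, so the lever is on its stop. I'll back off, lift and look.

```bash
python3 -m creep '{"translation":[[-10,3,0],[-10,3,0],[0,0,40],[0,0,40],[0,0,45],[-40,20,0],[-40,25,0],[-40,25,0]],"spin":[0,0,0,0,0,0,0,0],"gripper":[0,0,0,0,0,0,0,0]}'
python3 -m creep '{"translation":[[-40,30,0],[-30,40,0],[0,45,0],[0,40,0],[0,40,0],[0,40,0],[0,0,0],[0,0,0]],"spin":[0,0,0,0,0,0,0,0],"gripper":[0,0,0,0,0,0,0,0]}'
python3 - <<'E'
from look import *
f=snap('top','top9'); crop(f,'c9',180,130,160,120,5)
for l,h in (('lever_tip',[.613,.0893]),('selector_tip',[.5577,-.0712])):
  for d in nets.pinpoint('top',l): v=d['centre'][:2]-np.array(h);print(l,d,np.hypot(*v),np.degrees(np.arctan2(v[1],v[0])))
for l in ('jar','nipple'): print(l,nets.pinpoint('top',l)[:1])
E
```

```text
t: 13.0
eef_pos: [0.484, 0.2519, 0.1897]
ee_rot: [-3.141, -0.001, -0.334]
force: [0.7, 1.6, -0.5]
width: 0.0004
gripper_force: 0.0
t: 13.8
eef_pos: [0.4148, 0.4872, 0.1886]
ee_rot: [3.14, -0.0, -0.332]
force: [-0.1, -0.3, -0.6]
width: 0.0008
gripper_force: 0.0
lever_tip {'centre': [0.5565, -0.0716, 0.0457], 'confidence': 0.59} 0.17053169793325812 -109.34871352515526
selector_tip {'centre': [0.4622, -0.1104, 0.0718], 'confidence': 0.67} 0.10323221396444036 -157.68326190671792
jar [{'centre': [0.7131, 0.0653, 0.0002], 'confidence': 0.56}]
nipple [{'centre': [0.6766, -0.0143, 0.0008], 'confidence': 0.66}]
```

View pics/c9.png

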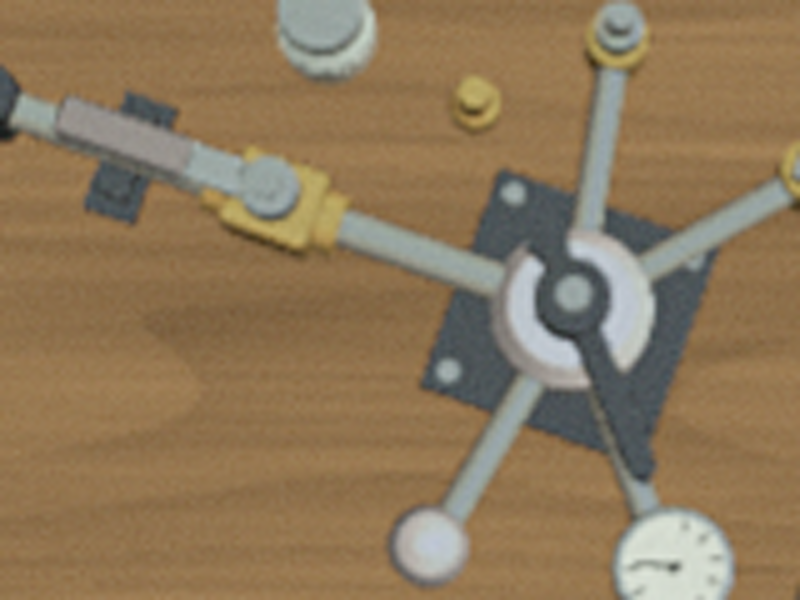

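The lever, from (270,185) to its tip at (65,115), lies along the inlet pipe. The pointer, from (573,293) to (645,478), still aims at the gauge at (674,567). The jar and nipple haven't moved.

```bash
python3 -c "
from station import arm
print(arm.job_done())"
```

```text
the job is handed in; nothing more can be done
None
```

The job is handed in: the selector points at the white gauge to within about 1°, the supply lever was then pushed fully open against its stop, the jar and nipple measured as unmoved, and I didn't re-measure the other loose things.

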